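# Cull the rocking rail carrier

### The arm

A 6-joint arm with a two-finger parallel gripper is mounted at the origin on a cart in front of the work surface, level with it; the furniture and walls round the work are solid. World frame = base frame: x ahead of the robot, y to its left, z up, the work surface at z = 0. Lengths are in m, angles in rad, forces in N, time in s.
With the tool pointing down it reaches from about 0.375 to 0.975 m from the base axis. Payload 3.8 kg.
Tool frame: the origin (TCP) lies at the very end of the fingers, on their centre line; the grasp point (between the pads) lies 19 mm behind it; z points along the fingers, x is the direction in which the jaws open and shut, and the axes are right-handed (so a half turn about z gives the same grasp; the last joint's range is limited). The gripper opens to 85 mm and grips with 20 to 120 N. Pads are 22 mm wide; open, the fingers measure 114 mm over their backs; the gripper's body (76 mm by 85 mm) begins 54 mm behind the grasp point. The pads swing forward as they close: fully open they stand 13 mm farther back than shut.
Start: joints at [-0.037, 0.264, 1.604, -0, 1.274, -0.037], TCP at [0.675, -0, 0.205] pointing down, gripper open.
Joint ranges: [-2.63, 2.63], [-0.94, 2.18], [0.31, 2.57], [-1.31, 4.45], [0, 2.66], [-2.55, 2.55]. Speed limits (rad/s): [2.57, 2.57, 3.14, 3.14, 3.14, 3.14].

### API

Orientations are given as a 3x3 rotation matrix whose columns are the frame's x, y, z axes.
In Python, from cell import robot, get_image gives the robot as it stands.
- The arm moves only by the tool drive_tool, never from a script. Its argument "deltas" is a list of rows, each an object with "delta_pos": the shift along the tool's x, y, z in mm, a list of three; "rotation": the turn, a rotation vector about the tool's x, y, z in degrees, a list of three; "hand": the finger opening in mm, from 0 to 85.4. In form: [{"delta_pos": [dx, dy, dz], "rotation": [wx, wy, wz], "hand": hand}, ...]. A call has 1 to 5 rows; each row shifts and turns the commanded pose from where the row before left it, along the tool's axes as they then stand; what a row does not reach is not made up. A row lasts 1/8 s, in which the tool goes at most 62.5 mm and 10.7 degrees, less where a joint would pass 70% of its speed; a pose out of reach is approached as far as the arm can. A call is refused whole if a number of a shift passes 62.5 or a number of a turn 10.7, either way. A call with a gripper value outside its range is refused whole. The fingers move at their own pace and stop on an object; "newtons" is the grip in N (left out, the last holds). Time passes only in rows, so rows that do not move let the fingers close. It gives the time, the measured TCP pose, the force and the opening at its end, in the units of the state.
- robot.read_state(): the state, without advancing time (a new reading comes with each control period).
- get_image(name): name is "scene" or "side" or "wrist"; returns a dict with "color" (420x560x3 uint8, red, green, blue), "z_map" (420x560 float32, m along the optical axis (not along the pixel's ray), 0 where there is no reading), "intrinsics" (3x3 intrinsics, pixels), "R" (3x3) and "t" (3): a world point X has camera coordinates R X + t; the wrist camera has in their place "tool_from_camera" (4x4, takes a point from camera to tool coordinates, whose origin is the TCP and whose axes are the tool frame's). Camera axes: x right, y down, z forward; pixel columns grow to the right and rows downward; lengths in m; the calibration is good to about 2 mm. A picture is of the moment at which its call begins: read the wrist's pose just before it.
- robot.hand_in(): hands the job in, once; it reports no verdict.
The state is a dict: "t": time; "joint_pos": joint angles; "qvel": joint speeds; "tau": joint torques, N m; "position": TCP position; "orientation": TCP orientation; "force": force on the tool from outside, world axes, zero at the start; "torque": the same for the moment, N m; "width": opening from 0.0 (shut) to 1.0 (fully open).
Only numpy, scipy, OpenCV 4.12 (cv2) and the standard library are available. Lean on these libraries where they do the work, as an engineer would, in place of code of your own. Each camera call takes 0.05 s, during which the arm holds its last target. There are 200 camera calls.

### The job

The web that closes the far end of one of the four rail carriers on the sorting board has broken off, which cannot be seen from above: pushed along its lane that carrier slides over the catch key, while a sound one is caught. Find the broken one by pushing gently, never forcing one that is caught, and slide it, without lifting or tipping any carrier, into the reject bay until it lies square against the back stop; leave the three sound ones in their lanes and the bottle and loupe undisturbed.

Things in the scene. Friction and masses are not known exactly. Their poses are not given: they have to be found in the camera images.
- board: fixed sorting board: grey plate 280 (x) x 252 (y) x 8 mm flat on the table; origin on the table under it (plate spans x -135 to +145 mm), x points away from the robot to the back stop, z up. Plate top z = 8 mm. A dark back stop bar, 22 mm high over the plate, crosses it, front face at x = +125 mm, backed by springs (4 N/mm).
- lanes (a point): centre of the carriers' starting area, on the plate's top, board x = -70 mm. Four lanes along the board's x, centred 84, 28, -28, -84 mm in y from here, 42 mm wide, between grey ribs 14 mm wide, 8 mm high over the plate; inner ribs end 70 mm beyond this point, outer ones run on. Carriers start centred within 8 mm of it in x.
- catch_line (a point): on the plate at board x = -8 mm, mid y: front faces of the four sprung steel catch keys, one on each lane's centre line, 6 mm wide, 20 mm long (to x = +12 mm), 14 mm high over the plate (a tool following must pass above). A sound carrier's end web meets the key when its origin is at board x = -58 mm and is held by its spring (2.5 N/mm, 12 mm travel); the broken one slides on over it.
- reject_bay (a point): middle of the open reject bay on the plate's top, between the ends of the inner ribs (75 mm before it) and the back stop (its face 50 mm beyond it): a carrier lying home against the stop has its origin level with this point in the board's x (board x = +75 mm).
- carrier_a: rail carrier, one of four alike from above: aluminium channel, open side down, 100 (x) x 34 (y) x 40 mm high, 0.2 to 0.33 kg (slides with under 4 N); tunnel below 18 wide, 17 mm high, open at the near end, closed by a web at the far (+x) end except in the broken one (not told which). Origin: centre of underside, on the plate; x along it towards the stop, z up.
- carrier_b: rail carrier, one of four alike from above: aluminium channel, open side down, 100 (x) x 34 (y) x 40 mm high, 0.2 to 0.33 kg (slides with under 4 N); tunnel below 18 wide, 17 mm high, open at the near end, closed by a web at the far (+x) end except in the broken one (not told which). Origin: centre of underside, on the plate; x along it towards the stop, z up.
- carrier_c: rail carrier, one of four alike from above: aluminium channel, open side down, 100 (x) x 34 (y) x 40 mm high, 0.2 to 0.33 kg (slides with under 4 N); tunnel below 18 wide, 17 mm high, open at the near end, closed by a web at the far (+x) end except in the broken one (not told which). Origin: centre of underside, on the plate; x along it towards the stop, z up.
- carrier_d: rail carrier, one of four alike from above: aluminium channel, open side down, 100 (x) x 34 (y) x 40 mm high, 0.2 to 0.33 kg (slides with under 4 N); tunnel below 18 wide, 17 mm high, open at the near end, closed by a web at the far (+x) end except in the broken one (not told which). Origin: centre of underside, on the plate; x along it towards the stop, z up.
- dropper_bottle_2: bystander: amber dropper bottle standing to the right of the board, 32 mm across, 102 mm high; origin at the centre of its underside
- loupe_2: bystander: black eye loupe standing to the left of the board, 39 mm across, 40 mm high; origin at the centre of its underside
Mind the look-alikes: they are no part of the job. What is shaped like the carrier_a but brown, pink or turquoise is not meant.

How it is judged:
At the end, for the whole second after the job is handed in: One carrier (only the broken one can get there unlifted) lies in the reject bay, within 7 mm of home against the back stop and square to it within 0.2 rad; the other three are within 35 mm of where they started; all four lie flat on the plate (0.06 rad, 4 mm) and at rest (((x of carrier_a in the frame of board between 0.068 and 0.085 m and y of carrier_a in the frame of board between -0.1 and 0.1 m and angle between the x axis of carrier_a and the x axis of board, either way round below 0.2 rad and distance of each of carrier_b, carrier_c, carrier_d from where it was at the start of the episode below 0.035 m) or (x of carrier_b in the frame of board between 0.068 and 0.085 m and y of carrier_b in the frame of board between -0.1 and 0.1 m and angle between the x axis of carrier_b and the x axis of board, either way round below 0.2 rad and distance of each of carrier_a, carrier_c, carrier_d from where it was at the start of the episode below 0.035 m) or (x of carrier_c in the frame of board between 0.068 and 0.085 m and y of carrier_c in the frame of board between -0.1 and 0.1 m and angle between the x axis of carrier_c and the x axis of board, either way round below 0.2 rad and distance of each of carrier_a, carrier_b, carrier_d from where it was at the start of the episode below 0.035 m) or (x of carrier_d in the frame of board between 0.068 and 0.085 m and y of carrier_d in the frame of board between -0.1 and 0.1 m and angle between the x axis of carrier_d and the x axis of board, either way round below 0.2 rad and distance of each of carrier_a, carrier_b, carrier_c from where it was at the start of the episode below 0.035 m)) and angle between each of carrier_a, carrier_b, carrier_c, carrier_d's own z axis and vertical below 0.06 rad and z of each of carrier_a, carrier_b, carrier_c, carrier_d in the frame of board below 0.012 m and linear speed of each of carrier_a, carrier_b, carrier_c, carrier_d below 0.01 m/s); the robot touches nothing.
It fails at once if a carrier is lifted more than 7 mm off the plate or tipped by more than 0.1 rad (z of any of carrier_a, carrier_b, carrier_c, carrier_d in the frame of board above 0.015 m or angle between any of carrier_a, carrier_b, carrier_c, carrier_d's own z axis and vertical above 0.1 rad).
It fails at once if a carrier is forced against the board with more than 50 N (contact force between any of carrier_a, carrier_b, carrier_c, carrier_d and board above 50 N).
It fails at once if the bottle or the loupe is moved more than 20 mm or tipped (distance of any of dropper_bottle_2, loupe_2 from where it was at the start of the episode above 0.02 m or angle between any of dropper_bottle_2, loupe_2's own z axis and vertical above 0.3 rad).
It also fails if it takes over 58 s, if anything falls off the work surface, if the arm or the gripper's body presses on something with over 40 N, if the wrist force passes 120 N, or if a joint passes its speed limit or range.

## Working session

There is one attempt and no reset: what is moved stays moved. The work goes in short steps, Python scripts to look and compute and a tool call to move; the robot and the scene stay as the last step left them, time stands still between calls to the robot, and variables do not carry over. Pictures are saved under pics/ and viewed, about 8 in all and at most 12, crops included, and the job is handed in when it is done.

Besides the shell and the picture viewer there is one more tool, called after "Call:" as name(argument=value, ...) on one line, values as JSON. drive_tool: Moves the arm, as the interface text tells. Its arguments: {"type":"object","properties":{"deltas":{"type":"array"},"newtons":{"type":"number"}},"required":["deltas"]}

```bash
mkdir -p pics; ls; python3 - <<'E'
from cell import robot,get_image
import cv2,numpy as np
s=robot.read_state();print(s)
for n in("scene","wrist"):
    g=get_image(n);cv2.imwrite(f"pics/{n}1.png",g["color"][:,:,::-1]);np.savez(f"{n}1.npz",**g)
    print(n,g["intrinsics"],g.get("R"),g.get("t"),g.get("tool_from_camera"))
E
```

```text
pics
{'t': 0.0, 'joint_pos': array([-3.69341374e-02,  2.64756039e-01,  1.60537835e+00,  2.87861740e-05,
        1.27371724e+00, -3.68642539e-02]), 'qvel': array([-0.00014237,  0.00011602, -0.00038336, -0.00137398,  0.00063809,
        0.00131035]), 'tau': array([ 6.10465631e-04, -5.15121067e+01, -3.67308676e+01, -4.07824507e-05,
        1.31324201e-02,  1.46811578e-05]), 'position': array([6.74200901e-01, 1.49479465e-05, 2.03257818e-01]), 'orientation': array([[ 9.99997451e-01, -7.84660183e-05, -2.25641339e-03],
       [-7.82159342e-05, -9.99999991e-01,  1.10920595e-04],
       [-2.25642207e-03, -1.10743825e-04, -9.99997448e-01]]), 'force': array([ 0.19665443, -0.24590986,  0.6578076 ]), 'torque': array([ 0.00031045, -0.03515884,  0.04214418]), 'width': 0.9988061582488239}
scene [[435.89921015   0.         277.10722567]
 [  0.         435.89921015 211.90488492]
 [  0.           0.           1.        ]] [[ 0.78054526 -0.62498682  0.01185641]
 [-0.43784779 -0.56016787 -0.70320784]
 [ 0.44613722  0.54369425 -0.71088547]] [-0.49699233  0.21802646  1.05549367] None
wrist [[290.75300147   0.         279.91521772]
 [  0.         290.75300147 212.15581107]
 [  0.           0.           1.        ]] None None [[ 9.99999861e-01  2.47377684e-04  4.66292878e-04  3.11033747e-04]
 [-3.70337951e-04  9.58280077e-01  2.85830643e-01 -7.29160236e-02]
 [-3.76131052e-04 -2.85830776e-01  9.58280035e-01 -1.67950242e-01]
 [ 0.00000000e+00  0.00000000e+00  0.00000000e+00  1.00000000e+00]]
```

View pics/scene1.png

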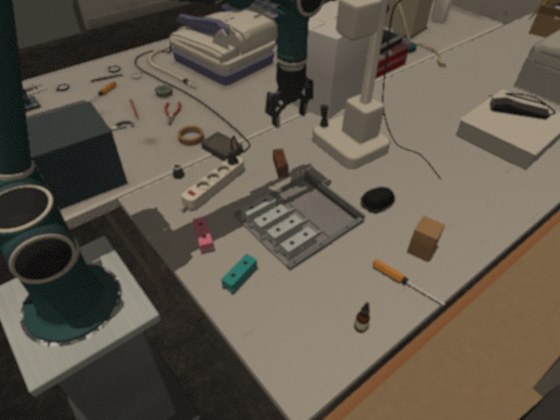

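View pics/wrist1.png

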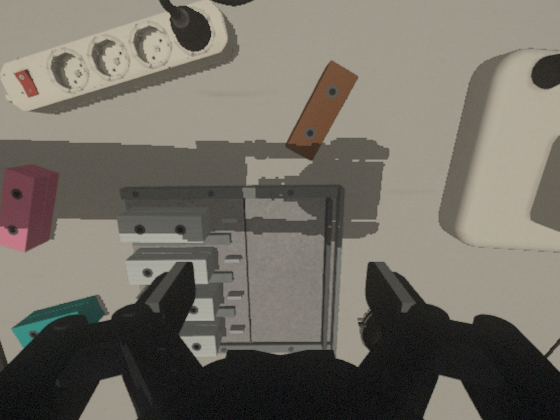

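The board is nearly aligned with world x. In the wrist view the carriers sit at u≈120–215, rows ≈225, 267, 302 and 345. The keys are at u≈210–245 and the stop at u≈325. Brown, pink and turquoise decoys surround it.

```bash
cat > h.py <<'E'
import numpy as np
def world(g,p,Rt,T=None):
    K=g["intrinsics"];z=g["z_map"]
    u,v=p;d=float(np.median(z[v-1:v+2,u-1:u+2]))
    c=np.array([(u-K[0,2])/K[0,0]*d,(v-K[1,2])/K[1,1]*d,d])
    if Rt is None: return g["R"].T@(c-g["t"])
    P,R=Rt;return R@((g["tool_from_camera"]@np.r_[c,1])[:3])+P
def cloud(g,Rt):
    K=g["intrinsics"];z=g["z_map"];v,u=np.mgrid[:z.shape[0],:z.shape[1]]
    c=np.stack([(u-K[0,2])/K[0,0]*z,(v-K[1,2])/K[1,1]*z,z,np.ones_like(z)],-1)
    if Rt is None: w=(c[...,:3]-g["t"])@g["R"]
    else: w=(c@g["tool_from_camera"].T)[...,:3]@Rt[1].T+Rt[0]
    w[z<=0]=np.nan; return w
E
python3 - <<'E'
import numpy as np,cv2
from h import *
from cell import robot
s=robot.read_state();Rt=(s["position"],s["orientation"])
for n,R in(("wrist",Rt),("scene",None)):
    g=dict(np.load(n+"1.npz"));w=cloud(g,R);np.save(n+"w.npy",w)
    x,y,z=np.moveaxis(w,-1,0)
    m=((z>.042)&(z<.054)&(x>.4)&(x<.9)&(abs(y)<.3)).astype(np.uint8)
    k,l,st,ce=cv2.connectedComponentsWithStats(m)
    print(n)
    for i in range(1,k):
        if st[i,4]>40:
            q=w[l==i];r=cv2.minAreaRect((q[:,:2]*1000).astype(np.float32));print(st[i],np.round(np.median(q[:,2])*1000),[np.round(a,1) for a in r])
g=dict(np.load("wrist1.npz"))
for p in[(126,193),(338,191),(318,200),(330,240),(330,320),(290,193),(285,260),(338,230)]:print(p,np.round(world(g,p,Rt)*1000))
g=dict(np.load("scene1.npz"))
for p in[(178,170),(362,322),(376,198),(313,167),(292,264),(362,215)]:print(p,np.round(world(g,p,None)*1000))
i=cv2.imread("pics/scene1.png")[120:350,150:440];cv2.imwrite("pics/s1c.png",cv2.resize(i,None,fx=2.6,fy=2.6,interpolation=3))
E
```

```text
wrist
[233   0  13   7  51] 49.0 [array([635.1, 185.5]), array([13.5,  2.7]), np.float64(40.2)]
[175  11  37  42 406] 48.0 [array([591.2, 159.1]), array([36.4, 27.4]), np.float64(47.0)]
[ 456   69   46  175 1847] 46.0 [array([892.6,  32.2]), array([ 14.8, 192.6]), np.float64(0.0)]
[ 13  70  18  15 137] 44.0 [array([407.7, 120.6]), array([13.1, 11.4]), np.float64(11.3)]
[ 116  215   88   28 2354] 47.0 [array([531.7, -44.9]), array([100. ,  34.2]), np.float64(0.0)]
[ 125  258   84   27 1401] 47.0 [array([ 533.3, -101.8]), array([100.4,  34.7]), np.float64(0.8)]
[185 296  30  25 569] 47.0 [array([ 569. , -155.1]), array([37.7, 34.5]), np.float64(0.3)]
[178 333  39  24 690] 47.0 [array([ 562.2, -212.8]), array([49.8, 34.6]), np.float64(0.7)]
scene
[314 131  41  29 161] 47.0 [array([896.1,  31.1]), array([191.8,  15. ]), np.float64(86.9)]
[186 156  58  44 393] 44.0 [array([507.1, 140.1]), array([231.2,  49.8]), np.float64(14.9)]
[369 187  22  13 120] 43.0 [array([ 841.8, -221. ]), array([69.3, 42.2]), np.float64(8.5)]
[241 194  35  23 354] 49.0 [array([531.4, -45.8]), array([ 37.5, 101.8]), np.float64(88.9)]
[254 204  35  25 376] 49.0 [array([ 532.6, -102.9]), array([102.5,  37.1]), np.float64(0.9)]
[267 214  36  25 393] 49.0 [array([ 537.3, -156. ]), array([ 37.3, 100.6]), np.float64(89.9)]
[281 226  36  27 423] 49.0 [array([ 537.6, -213.5]), array([103.5,  38.3]), np.float64(0.8)]
(126, 193) [481.  -8.  15.]
(338, 191) [746.  -4.  22.]
(318, 200) [724. -19.   7.]
(330, 240) [738. -66.  28.]
(330, 320) [ 748. -200.    8.]
(290, 193) [687.  -8.  16.]
(285, 260) [ 681. -104.    7.]
(338, 230) [747. -53.  28.]
(178, 170) [435. 244.  31.]
(362, 322) [ 488. -489.   45.]
(376, 198) [ 819. -231.   42.]
(313, 167) [804.  21.   1.]
(292, 264) [ 485. -250.   16.]
(362, 215) [ 749. -245.   27.]
```

View pics/s1c.png

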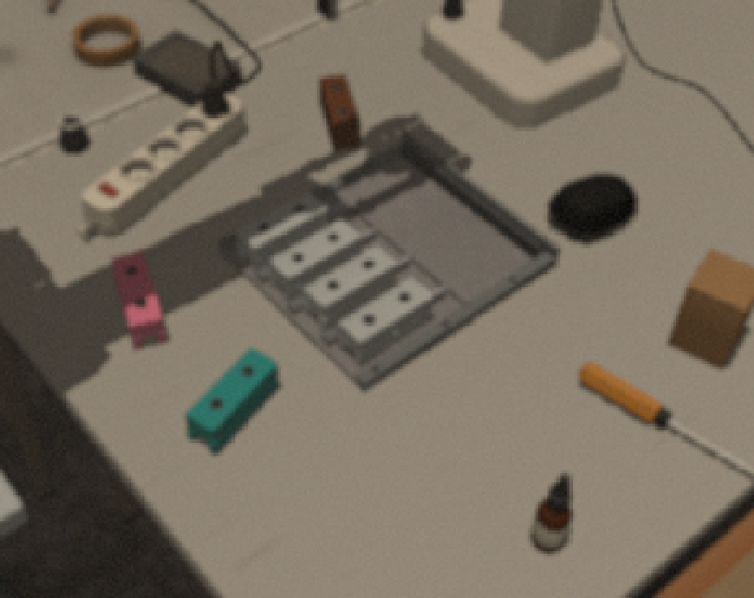

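The crop shows four light carriers in their lanes and the turquoise decoy close to the near end of lanes C and D. The loupe is at crop (72,132) and the bottle at crop (552,520). Next I fit the board frame and the decoy positions.

```bash
python3 - <<'E'
import numpy as np,cv2
for n in("wrist","scene"):
    w=np.load(n+"w.npy");x,y,z=np.moveaxis(w,-1,0)
    print(n)
    for y0 in range(-230,-20,20):
        m=(abs(y*1e3-y0)<10)&(z>.024)&(z<.034)&(x>.71)&(x<.77)
        if m.sum()>3:print('stop',y0,m.sum(),np.round(np.percentile(x[m],[3,97])*1e3,1))
    for x0 in range(480,740,40):
        m=(abs(x*1e3-x0)<20)&(z>.0125)&(z<.02)
        a=m&(y>-.025)&(y<.02);b=m&(y<-.23)&(y>-.28)
        print('rib',x0,*[np.round(np.percentile(y[k]*1e3,[3,97]),1) if k.sum()>3 else None for k in(a,b)])
    g=np.load(n+"1.npz")["color"].astype(int)
    t=(g[...,1]>g[...,0]+30)&(z>.03)&(z<.06)&(x>.3)&(x<.55)&(y<0)
    if t.sum()>20:
        r=cv2.minAreaRect((w[t][:,:2]*1000).astype(np.float32));print('turq',t.sum(),np.median(z[t]),r,cv2.boxPoints(r).round())
    t=(g[...,0]>g[...,1]+40)&(g[...,2]>g[...,1]+5)&(z>.02)&(z<.06)&(x>.3)&(x<.55)
    if t.sum()>20:
        r=cv2.minAreaRect((w[t][:,:2]*1000).astype(np.float32));print('pink',t.sum(),cv2.boxPoints(r).round())
E
```

```text
wrist
stop -230 82 [734.4 753.3]
stop -210 121 [734.  753.5]
stop -190 109 [734.  753.3]
stop -170 122 [733.6 752.6]
stop -150 125 [733.6 752.9]
stop -130 134 [733.1 752.6]
stop -110 139 [733. 752.]
stop -90 145 [732.7 752.1]
stop -70 153 [732.6 751.9]
stop -50 164 [732.2 751.7]
stop -30 168 [732.1 751.3]
rib 480 [-16.3  -3.5] None
rib 520 [-16.2  -2.4] None
rib 560 [-14.9  -2.1] None
rib 600 [-15.   -1.9] [-251.  -239.1]
rib 640 [-14.7  -1. ] [-250.6 -238.6]
rib 680 [-13.5  -0.7] [-251.5 -238.3]
rib 720 [-14.8  -0.6] [-247.7 -237.4]
turq 668 0.038464363764407664 ((360.1278076171875, -190.31576538085938), (101.61714935302734, 32.336605072021484), 19.15673065185547) [[ 307. -192.]
 [ 317. -222.]
 [ 413. -189.]
 [ 403. -158.]]
pink 1830 [[324. -66.]
 [356. -78.]
 [392.  14.]
 [359.  27.]]
scene
stop -230 37 [734.4 756.6]
stop -210 40 [733.2 753.9]
stop -190 34 [733.5 753.3]
stop -170 36 [733.2 753.2]
stop -150 36 [733.3 752.8]
stop -130 29 [732.2 753.8]
stop -110 33 [731.8 752.8]
stop -90 29 [733.1 750.6]
stop -70 28 [731.7 751.3]
stop -50 34 [731.5 751.9]
stop -30 31 [732.  751.9]
rib 480 [-18.5  -2.2] [-255.2 -231.6]
rib 520 None [-254.8 -230.7]
rib 560 None [-255.2 -230.3]
rib 600 [-17.3  -2. ] [-254.5 -240.8]
rib 640 [-16.8  -2.4] [-253.7 -240.2]
rib 680 [-17.8  -0.8] [-252.8 -238.7]
rib 720 [-22.1   0.5] [-252.  -234.2]
turq 455 0.04032230509362573 ((359.4556579589844, -194.89942932128906), (99.89984130859375, 34.40288543701172), 15.2926025390625) [[ 307. -191.]
 [ 316. -225.]
 [ 412. -198.]
 [ 403. -165.]]
pink 123 [[324. -69.]
 [354. -79.]
 [383.   7.]
 [352.  17.]]
```

Call:
drive_tool(deltas=[{"delta_pos":[0,0,0],"rotation":[0,0,-10.1],"hand":0},{"delta_pos":[0,0,0],"rotation":[0,0,-10.1],"hand":0},{"delta_pos":[0,0,0],"rotation":[0,0,-10.1],"hand":0},{"delta_pos":[0,0,0],"rotation":[0,0,-10.1],"hand":0},{"delta_pos":[0,0,0],"rotation":[0,0,-10.1],"hand":0}], newtons=40)

```text
t: 0.72
position: [0.6745, 0.0001, 0.2038]
orientation: [[0.632, 0.775, -0.001], [0.775, -0.632, 0.0], [-0.001, -0.001, -1.0]]
force: [0.8, 0.2, 0.9]
width: -0.001
```

Call:
drive_tool(deltas=[{"delta_pos":[0,0,0],"rotation":[0,0,-10.1],"hand":0},{"delta_pos":[0,0,0],"rotation":[0,0,-10.1],"hand":0},{"delta_pos":[0,0,0],"rotation":[0,0,-10.1],"hand":0},{"delta_pos":[0,0,0],"rotation":[0,0,-9.9],"hand":0},{"delta_pos":[0,0,0],"rotation":[0,0,0],"hand":0}])

```text
t: 1.35
position: [0.6746, -0.0, 0.2039]
orientation: [[-0.01, 1.0, -0.001], [1.0, 0.01, 0.0], [0.0, -0.001, -1.0]]
force: [0.6, 0.2, 0.8]
width: -0.003
```

Call:
drive_tool(deltas=[{"delta_pos":[-10,-54,0],"rotation":[0,0,0],"hand":0},{"delta_pos":[-10,-54,20],"rotation":[0,0,0],"hand":0},{"delta_pos":[-11,-54,42],"rotation":[0,0,0],"hand":0},{"delta_pos":[-11,-53,42],"rotation":[0,0,0],"hand":0},{"delta_pos":[0,0,0],"rotation":[0,0,0],"hand":0}])

```text
t: 1.98
position: [0.4587, -0.0415, 0.1007]
orientation: [[-0.008, 1.0, -0.017], [1.0, 0.008, 0.002], [0.002, -0.017, -1.0]]
force: [0.1, 0.6, 0.9]
width: -0.002
```

```bash
cat > snap.py <<'E'
import sys,cv2,numpy as np
from cell import robot,get_image
s=robot.read_state();print(s["t"],s["position"].round(4),s["force"].round(1))
for a in sys.argv[2:]:
    g=get_image(a);cv2.imwrite(f"pics/{a}{sys.argv[1]}.png",g["color"][:,:,::-1]);np.savez(f"{a}{sys.argv[1]}.npz",pos=s["position"],ori=s["orientation"],**g)
E
python3 snap.py 2 wrist side
```

```text
1.975 [ 0.4587 -0.0415  0.1007] [0.1 0.6 0.9]
```

View pics/wrist2.png

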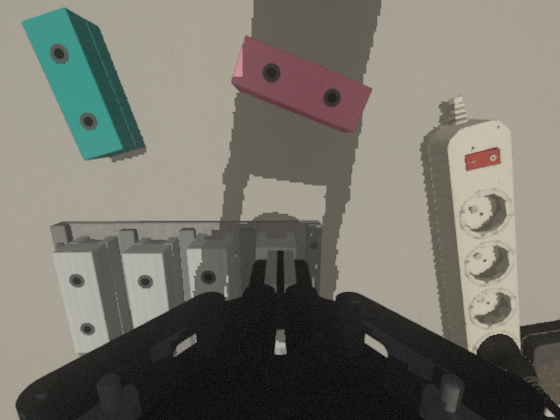

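View pics/side2.png

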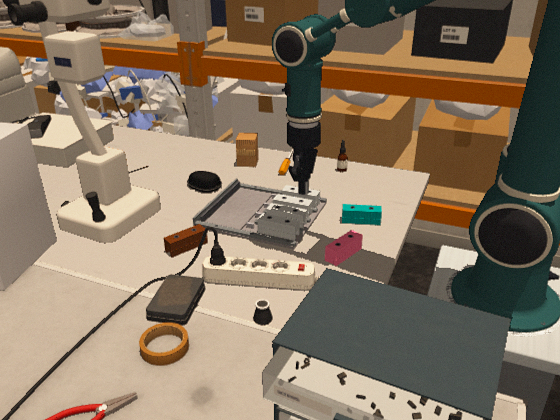

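The wrist view is looking back towards the robot. The shut fingertips are at about (280,258), in line with lane A. I check the fingertip position in the tool frame before descending.

```bash
python3 - <<'E'
import numpy as np
from h import *
g=dict(np.load("wrist2.npz"));w=cloud(g,(np.zeros(3),np.eye(3)))*1000
m=(abs(w[...,0])<25)&(w[...,2]<25)&(w[...,2]>-40)
q=w[m];print(q.shape)
for a in range(-40,25,5):
    k=q[(q[:,2]>=a)&(q[:,2]<a+5)]
    if len(k):print(a,len(k),'x',k[:,0].min().round(1),k[:,0].max().round(1),'y',k[:,1].min().round(1),k[:,1].max().round(1))
W=cloud(g,(g["pos"],g["ori"]))*1000
# carriers near edges, rib
x,y,z=np.moveaxis(W,-1,0)
for y0 in(-45,-102,-157,-213):
    k=(abs(y-y0)<14)&(z>43)&(z<52)&(x<560)&(x>440)
    e=(abs(y-y0)<30)&(z>43)&(z<52)&(x<560)&(x>440)
    if k.sum()>5:print(y0,k.sum(),np.percentile(x[k],[1,5]).round(1),np.percentile(y[e],[2,98]).round(1))
E
```

```text
(393, 3)
-40 229 x -13.5 13.6 y -11.3 -5.8
-35 156 x -11.9 12.4 y -11.0 -5.8
-30 8 x -6.4 6.5 y -10.2 -10.1
-45 232 [481.4 481.7] [-61.7 -28.4]
-102 1529 [483.3 484.1] [-118.3  -85.4]
-157 2246 [487.9 489.4] [-171.9 -139.1]
-213 2503 [487.4 489.2] [-229.8 -196.7]
```

```bash
python3 - <<'E'
import numpy as np,cv2
from h import *
g=dict(np.load("wrist2.npz"));w=cloud(g,(np.zeros(3),np.eye(3)))*1000
for v in range(228,300,6):print(v,[tuple(np.nan_to_num(w[v,u],nan=-999).round().astype(int)) for u in(262,270,276,280,286,292)])
c=cv2.imread("pics/wrist2.png")[200:320,190:370];cv2.imwrite("pics/w2c.png",cv2.resize(c,None,fx=4,fy=4,interpolation=cv2.INTER_CUBIC)*2)
E
```

```text
228 [(np.int64(-17), np.int64(21), np.int64(93)), (np.int64(-9), np.int64(22), np.int64(94)), (np.int64(-4), np.int64(22), np.int64(95)), (np.int64(0), np.int64(21), np.int64(93)), (np.int64(6), np.int64(21), np.int64(93)), (np.int64(12), np.int64(22), np.int64(94))]
234 [(np.int64(-16), np.int64(25), np.int64(86)), (np.int64(-9), np.int64(27), np.int64(93)), (np.int64(-4), np.int64(28), np.int64(94)), (np.int64(0), np.int64(28), np.int64(94)), (np.int64(6), np.int64(25), np.int64(87)), (np.int64(11), np.int64(25), np.int64(87))]
240 [(np.int64(-16), np.int64(24), np.int64(70)), (np.int64(-9), np.int64(24), np.int64(70)), (np.int64(-3), np.int64(24), np.int64(70)), (np.int64(0), np.int64(24), np.int64(71)), (np.int64(6), np.int64(25), np.int64(71)), (np.int64(11), np.int64(24), np.int64(71))]
246 [(np.int64(-15), np.int64(24), np.int64(56)), (np.int64(-8), np.int64(24), np.int64(56)), (np.int64(-3), np.int64(24), np.int64(56)), (np.int64(0), np.int64(24), np.int64(56)), (np.int64(5), np.int64(24), np.int64(56)), (np.int64(10), np.int64(25), np.int64(58))]
252 [(np.int64(-15), np.int6
[... 1490 characters left out ...]
4(-62)), (np.int64(0), np.int64(-10), np.int64(-61)), (np.int64(3), np.int64(-10), np.int64(-61)), (np.int64(5), np.int64(-10), np.int64(-61))]
288 [(np.int64(-6), np.int64(-14), np.int64(-72)), (np.int64(-4), np.int64(-12), np.int64(-68)), (np.int64(-1), np.int64(-9), np.int64(-63)), (np.int64(0), np.int64(-9), np.int64(-63)), (np.int64(3), np.int64(-12), np.int64(-68)), (np.int64(5), np.int64(-11), np.int64(-67))]
294 [(np.int64(-6), np.int64(-12), np.int64(-72)), (np.int64(-3), np.int64(-11), np.int64(-72)), (np.int64(-1), np.int64(-6), np.int64(-63)), (np.int64(0), np.int64(-6), np.int64(-63)), (np.int64(3), np.int64(-11), np.int64(-72)), (np.int64(-999), np.int64(-999), np.int64(-999))]
```

View pics/w2c.png

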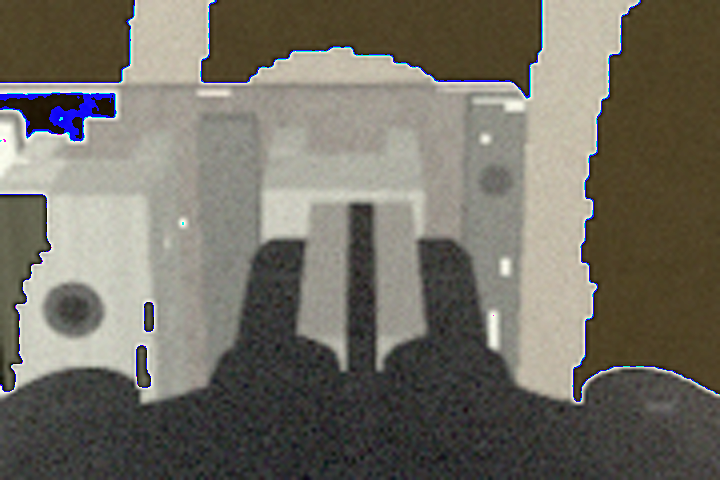

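The shut pad tips appear about 30 mm behind the nominal TCP in the wrist depth. I cross-check that with the fixed cameras.

```bash
python3 snap.py 3 scene; python3 - <<'E'
import numpy as np
from h import *
for n in("scene3","side2"):
    g=dict(np.load(n+".npz"));W=cloud(g,None)*1000;x,y,z=np.moveaxis(W,-1,0)
    m=(abs(x-459)<28)&(abs(y+42)<28)&(z>54)&(z<180)
    for a in range(55,180,10):
        k=m&(z>=a)&(z<a+10)
        if k.sum():print(n,a,k.sum(),x[k].min().round(),x[k].max().round(),y[k].min().round(),y[k].max().round())
E
```

```text
2.075 [ 0.4691 -0.0424  0.1075] [-0.7  0.3  0.2]
scene3 125 2 468.0 475.0 -48.0 -47.0
scene3 135 14 459.0 477.0 -54.0 -37.0
scene3 145 24 457.0 476.0 -58.0 -29.0
scene3 155 33 458.0 479.0 -59.0 -35.0
scene3 165 18 457.0 464.0 -58.0 -35.0
scene3 175 10 457.0 463.0 -54.0 -32.0
side2 125 11 453.0 472.0 -41.0 -35.0
side2 135 36 451.0 474.0 -47.0 -26.0
side2 145 39 451.0 474.0 -50.0 -24.0
side2 155 45 451.0 475.0 -58.0 -25.0
side2 165 22 451.0 467.0 -53.0 -25.0
side2 175 18 450.0 470.0 -70.0 -15.0
```

Call:
drive_tool(deltas=[{"delta_pos":[0,-10,20],"rotation":[0,0,0],"hand":0},{"delta_pos":[0,-9,25],"rotation":[0,0,0],"hand":0},{"delta_pos":[0,0,25],"rotation":[0,0,0],"hand":0},{"delta_pos":[0,0,15],"rotation":[0,0,0],"hand":0},{"delta_pos":[0,0,0],"rotation":[0,0,0],"hand":0}])

```text
t: 2.75
position: [0.4525, -0.0427, 0.0234]
orientation: [[-0.012, 1.0, -0.0], [1.0, 0.012, 0.0], [0.0, -0.0, -1.0]]
force: [0.0, 0.4, -0.2]
width: -0.001
```

Call:
drive_tool(deltas=[{"delta_pos":[0,0,0],"rotation":[0,0,0],"hand":0}])

```text
t: 2.88
position: [0.4532, -0.0428, 0.0246]
orientation: [[-0.012, 1.0, 0.002], [1.0, 0.012, -0.0], [-0.0, 0.002, -1.0]]
force: [-0.7, -0.6, -0.2]
width: -0.001
```

Call:
drive_tool(deltas=[{"delta_pos":[0,0,6],"rotation":[0,0,0],"hand":0},{"delta_pos":[0,0,6],"rotation":[0,0,0],"hand":0},{"delta_pos":[0,0,5],"rotation":[0,0,0],"hand":0},{"delta_pos":[0,0,0],"rotation":[0,0,0],"hand":0}])

```text
t: 3.38
position: [0.4508, -0.0426, 0.0058]
orientation: [[-0.012, 1.0, -0.001], [1.0, 0.012, 0.0], [0.0, -0.001, -1.0]]
force: [-0.6, -0.6, -0.0]
width: -0.001
```

```bash
python3 snap.py 4 scene side; python3 - <<'E'
import numpy as np
from h import *
for n in("scene4","side4"):
    g=dict(np.load(n+".npz"));W=cloud(g,None)*1000;x,y,z=np.moveaxis(W,-1,0)
    m=(abs(x-453)<18)&(abs(y+43)<20)&(z>6)&(z<90)
    for a in range(5,70,5):
        k=m&(z>=a)&(z<a+5)
        if k.sum():print(n,a,k.sum(),x[k].min().round(),x[k].max().round(),y[k].min().round(),y[k].max().round())
E
```

```text
3.375 [ 0.4508 -0.0426  0.0058] [-0.6 -0.6 -0. ]
scene4 30 1 449.0 449.0 -48.0 -48.0
scene4 35 5 442.0 452.0 -54.0 -39.0
scene4 40 8 441.0 455.0 -54.0 -40.0
scene4 45 12 440.0 457.0 -57.0 -35.0
scene4 50 12 440.0 458.0 -57.0 -35.0
scene4 55 12 440.0 458.0 -56.0 -36.0
scene4 60 8 440.0 454.0 -57.0 -38.0
scene4 65 9 441.0 446.0 -57.0 -35.0
side4 5 3 470.0 471.0 -60.0 -45.0
side4 10 1 471.0 471.0 -40.0 -40.0
side4 30 8 439.0 458.0 -52.0 -35.0
side4 35 12 438.0 460.0 -41.0 -30.0
side4 40 13 437.0 455.0 -48.0 -29.0
side4 45 19 437.0 454.0 -48.0 -28.0
side4 50 17 438.0 455.0 -39.0 -27.0
side4 55 22 437.0 455.0 -45.0 -29.0
side4 60 14 438.0 454.0 -46.0 -28.0
side4 65 12 436.0 455.0 -44.0 -28.0
```

Call:
drive_tool(deltas=[{"delta_pos":[0,0,3],"rotation":[0,0,0],"hand":0},{"delta_pos":[0,0,3],"rotation":[0,0,0],"hand":0},{"delta_pos":[0,0,2],"rotation":[0,0,0],"hand":0},{"delta_pos":[0,0,0],"rotation":[0,0,0],"hand":0}])

```text
t: 3.98
position: [0.4512, -0.0426, -0.0019]
orientation: [[-0.012, 1.0, -0.001], [1.0, 0.012, 0.0], [0.0, -0.001, -1.0]]
force: [1.1, -0.4, -0.2]
width: -0.001
```

Call:
drive_tool(deltas=[{"delta_pos":[-2.5,0,4],"rotation":[0,0,0],"hand":0},{"delta_pos":[0,6,4],"rotation":[0,0,0],"hand":0},{"delta_pos":[0,8,0],"rotation":[0,0,0],"hand":0},{"delta_pos":[0,5,0],"rotation":[0,0,0],"hand":0},{"delta_pos":[0,4,0],"rotation":[0,0,0],"hand":0}])

```text
t: 4.6
position: [0.4734, -0.0448, -0.0098]
orientation: [[-0.012, 1.0, -0.003], [1.0, 0.012, 0.0], [0.0, -0.003, -1.0]]
force: [-5.5, -0.4, 3.9]
width: -0.001
```

Call:
drive_tool(deltas=[{"delta_pos":[0,4,0],"rotation":[0,0,0],"hand":0},{"delta_pos":[0,4,0],"rotation":[0,0,0],"hand":0},{"delta_pos":[0,2,0],"rotation":[0,0,0],"hand":0},{"delta_pos":[0,0,0],"rotation":[0,0,0],"hand":0}])

```text
t: 5.1
position: [0.485, -0.0448, -0.0097]
orientation: [[-0.012, 1.0, 0.001], [1.0, 0.012, -0.0], [-0.0, 0.001, -1.0]]
force: [-0.6, -0.4, -0.6]
width: -0.001
```

Call:
drive_tool(deltas=[{"delta_pos":[0,2,0],"rotation":[0,0,0],"hand":0},{"delta_pos":[0,2,0],"rotation":[0,0,0],"hand":0},{"delta_pos":[0,0,0],"rotation":[0,0,0],"hand":0}])

```text
t: 5.48
position: [0.4885, -0.0447, -0.0097]
orientation: [[-0.012, 1.0, -0.0], [1.0, 0.012, 0.0], [0.0, -0.0, -1.0]]
force: [-2.4, 0.0, 0.5]
width: 0.003
```

Call:
drive_tool(deltas=[{"delta_pos":[0,2,0],"rotation":[0,0,0],"hand":0},{"delta_pos":[0,1,0],"rotation":[0,0,0],"hand":0},{"delta_pos":[0,0,0],"rotation":[0,0,0],"hand":0}])

```text
t: 5.85
position: [0.4887, -0.0446, -0.0099]
orientation: [[-0.012, 1.0, -0.006], [1.0, 0.012, 0.0], [0.0, -0.006, -1.0]]
force: [-10.0, -0.7, 9.2]
width: 0.004
```

Carrier A is caught: 10 N at the predicted position. It is sound, so I go on to B.

Call:
drive_tool(deltas=[{"delta_pos":[0,-14,0],"rotation":[0,0,0],"hand":0},{"delta_pos":[0,-14,-8],"rotation":[0,0,0],"hand":0},{"delta_pos":[-28,0,-4],"rotation":[0,0,0],"hand":0},{"delta_pos":[-28.5,0,6],"rotation":[0,0,0],"hand":0},{"delta_pos":[0,0,6],"rotation":[0,0,0],"hand":0}])

```text
t: 6.48
position: [0.4654, -0.103, -0.0091]
orientation: [[-0.01, 1.0, 0.003], [1.0, 0.01, -0.001], [-0.001, 0.003, -1.0]]
force: [0.5, 0.4, -0.3]
width: -0.002
```

Call:
drive_tool(deltas=[{"delta_pos":[0,4,0],"rotation":[0,0,0],"hand":0},{"delta_pos":[0,4,0],"rotation":[0,0,0],"hand":0},{"delta_pos":[0,4,0],"rotation":[0,0,0],"hand":0},{"delta_pos":[0,4,0],"rotation":[0,0,0],"hand":0},{"delta_pos":[0,4,0],"rotation":[0,0,0],"hand":0}])

```text
t: 7.1
position: [0.4828, -0.1005, -0.0098]
orientation: [[-0.013, 1.0, -0.003], [1.0, 0.013, 0.001], [0.001, -0.003, -1.0]]
force: [-5.5, -0.2, 3.6]
width: -0.004
```

Call:
drive_tool(deltas=[{"delta_pos":[0,2,0],"rotation":[0,0,0],"hand":0},{"delta_pos":[0,2,0],"rotation":[0,0,0],"hand":0},{"delta_pos":[0,0,0],"rotation":[0,0,0],"hand":0}])

```text
t: 7.48
position: [0.4885, -0.1011, -0.0098]
orientation: [[-0.012, 1.0, 0.001], [1.0, 0.012, -0.0], [-0.0, 0.001, -1.0]]
force: [-1.7, 0.6, -0.4]
width: 0.0
```

Call:
drive_tool(deltas=[{"delta_pos":[0,2,0],"rotation":[0,0,0],"hand":0},{"delta_pos":[0,1,0],"rotation":[0,0,0],"hand":0},{"delta_pos":[0,0,0],"rotation":[0,0,0],"hand":0}])

```text
t: 7.85
position: [0.4891, -0.101, -0.0098]
orientation: [[-0.012, 1.0, -0.004], [1.0, 0.012, 0.001], [0.001, -0.004, -1.0]]
force: [-8.3, 0.3, 7.4]
width: -0.002
```

Call:
drive_tool(deltas=[{"delta_pos":[0,1,0],"rotation":[0,0,0],"hand":0},{"delta_pos":[0,0,0],"rotation":[0,0,0],"hand":0}])

```text
t: 8.1
position: [0.489, -0.101, -0.0098]
orientation: [[-0.013, 1.0, -0.006], [1.0, 0.013, 0.001], [0.001, -0.006, -1.0]]
force: [-11.5, -0.3, 9.7]
width: 0.001
```

Carrier B is caught too, so it is sound. C is next.

Call:
drive_tool(deltas=[{"delta_pos":[0,-13,0],"rotation":[0,0,0],"hand":0},{"delta_pos":[0,-14,-8],"rotation":[0,0,0],"hand":0},{"delta_pos":[-28,0,-4],"rotation":[0,0,0],"hand":0},{"delta_pos":[-27,0,6],"rotation":[0,0,0],"hand":0},{"delta_pos":[0,0,6],"rotation":[0,0,0],"hand":0}])

```text
t: 8.72
position: [0.4667, -0.1581, -0.0087]
orientation: [[-0.01, 1.0, 0.003], [1.0, 0.01, -0.001], [-0.001, 0.003, -1.0]]
force: [0.5, 0.8, -0.1]
width: 0.002
```

Call:
drive_tool(deltas=[{"delta_pos":[0,4,0],"rotation":[0,0,0],"hand":0},{"delta_pos":[0,4,0],"rotation":[0,0,0],"hand":0},{"delta_pos":[0,4,0],"rotation":[0,0,0],"hand":0},{"delta_pos":[0,4,0],"rotation":[0,0,0],"hand":0},{"delta_pos":[0,4,0],"rotation":[0,0,0],"hand":0}])

```text
t: 9.35
position: [0.4853, -0.1559, -0.0097]
orientation: [[-0.013, 1.0, -0.002], [1.0, 0.013, 0.0], [0.0, -0.002, -1.0]]
force: [-4.7, 0.3, 3.3]
width: -0.004
```

Call:
drive_tool(deltas=[{"delta_pos":[0,3,0],"rotation":[0,0,0],"hand":0},{"delta_pos":[0,2,0],"rotation":[0,0,0],"hand":0},{"delta_pos":[0,2,0],"rotation":[0,0,0],"hand":0},{"delta_pos":[0,0,0],"rotation":[0,0,0],"hand":0}])

```text
t: 9.85
position: [0.4902, -0.1559, -0.0098]
orientation: [[-0.013, 1.0, -0.006], [1.0, 0.013, 0.001], [0.001, -0.006, -1.0]]
force: [-10.3, -0.4, 9.5]
width: -0.001
```

C is caught as well (10 N at the predicted position). D comes next.

Call:
drive_tool(deltas=[{"delta_pos":[0,-13,0],"rotation":[0,0,0],"hand":0},{"delta_pos":[0,-14,-8],"rotation":[0,0,0],"hand":0},{"delta_pos":[-28,0,-4],"rotation":[0,0,0],"hand":0},{"delta_pos":[-28.5,0,6],"rotation":[0,0,0],"hand":0},{"delta_pos":[0,0,6],"rotation":[0,0,0],"hand":0}])

```text
t: 10.48
position: [0.4674, -0.2149, -0.0086]
orientation: [[-0.01, 1.0, 0.003], [1.0, 0.01, -0.001], [-0.002, 0.003, -1.0]]
force: [-0.3, -0.2, 0.2]
width: 0.0
```

Call:
drive_tool(deltas=[{"delta_pos":[0,4,0],"rotation":[0,0,0],"hand":0},{"delta_pos":[0,4,0],"rotation":[0,0,0],"hand":0},{"delta_pos":[0,4,0],"rotation":[0,0,0],"hand":0},{"delta_pos":[0,4,0],"rotation":[0,0,0],"hand":0},{"delta_pos":[0,4,0],"rotation":[0,0,0],"hand":0}])

```text
t: 11.1
position: [0.4862, -0.2124, -0.0096]
orientation: [[-0.013, 1.0, -0.001], [1.0, 0.013, 0.0], [0.0, -0.001, -1.0]]
force: [-4.7, -0.2, 2.9]
width: -0.003
```

Call:
drive_tool(deltas=[{"delta_pos":[0,3,0],"rotation":[0,0,0],"hand":0},{"delta_pos":[0,2,0],"rotation":[0,0,0],"hand":0},{"delta_pos":[0,2,0],"rotation":[0,0,0],"hand":0},{"delta_pos":[0,0,0],"rotation":[0,0,0],"hand":0}])

```text
t: 11.6
position: [0.4941, -0.2128, -0.0096]
orientation: [[-0.012, 1.0, 0.001], [1.0, 0.012, -0.0], [-0.0, 0.001, -1.0]]
force: [-0.7, 0.7, -0.3]
width: -0.001
```

D passes the catch position with no force, so it is the broken one. I raise the tip to clear the key and push on.

Call:
drive_tool(deltas=[{"delta_pos":[0,-3,-6],"rotation":[0,0,0],"hand":0},{"delta_pos":[0,0,-4],"rotation":[0,0,0],"hand":0},{"delta_pos":[0,4,0],"rotation":[0,0,0],"hand":0},{"delta_pos":[0,5,0],"rotation":[0,0,0],"hand":0},{"delta_pos":[0,6,0],"rotation":[0,0,0],"hand":0}])

```text
t: 12.22
position: [0.5051, -0.2124, 0.0002]
orientation: [[-0.012, 1.0, -0.001], [1.0, 0.012, 0.0], [0.0, -0.001, -1.0]]
force: [-5.0, -0.1, 4.2]
width: -0.003
```

Call:
drive_tool(deltas=[{"delta_pos":[0,6,0],"rotation":[0,0,0],"hand":0},{"delta_pos":[0,6,0],"rotation":[0,0,0],"hand":0},{"delta_pos":[0,6,0],"rotation":[0,0,0],"hand":0},{"delta_pos":[0,6,0],"rotation":[0,0,0],"hand":0},{"delta_pos":[0,6,0],"rotation":[0,0,0],"hand":0}])

```text
t: 12.85
position: [0.5361, -0.2121, 0.0003]
orientation: [[-0.012, 1.0, 0.0], [1.0, 0.012, -0.0], [-0.0, 0.0, -1.0]]
force: [-2.1, 0.5, -0.0]
width: 0.001
```

```bash
cat > car.py <<'E'
import numpy as np,cv2,sys
from h import *
g=dict(np.load(sys.argv[1]+".npz"));W=cloud(g,None)*1000;x,y,z=np.moveaxis(W,-1,0)
c=g["color"].astype(int)
m=((z>43)&(z<54)&(x>460)&(x<745)&(y<-20)&(y>-245)&(c.min(-1)>75)).astype(np.uint8)
k,l,st,_=cv2.connectedComponentsWithStats(m)
for i in range(1,k):
    if st[i,4]>60:
        q=W[l==i];r=cv2.minAreaRect(q[:,:2].astype(np.float32));print(st[i],np.median(q[:,2]).round(1),np.round(r[0],1),np.round(r[1],1),round(r[2],1))
i=cv2.imread(f"pics/{sys.argv[1]}.png")
E
python3 snap.py 5 scene; python3 car.py scene5
```

```text
12.85 [ 5.361e-01 -2.121e-01  3.000e-04] [-2.1  0.5 -0. ]
[246 191  35  22 326] 48.8 [550.2 -44.5] [102.   38.6] 1.0
[259 202  27  21 243] 48.5 [ 546.6 -102.6] [92.9 36. ] 2.6
[317 216  17  12  80] 48.5 [ 633.1 -214.2] [32. 36.] 5.1
```

Call:
drive_tool(deltas=[{"delta_pos":[0,6,0],"rotation":[0,0,0],"hand":0},{"delta_pos":[0,7,0],"rotation":[0,0,0],"hand":0},{"delta_pos":[0,7,0],"rotation":[0,0,0],"hand":0},{"delta_pos":[0,7,0],"rotation":[0,0,0],"hand":0},{"delta_pos":[0,7,0],"rotation":[0,0,0],"hand":0}])

```text
t: 13.52
position: [0.5701, -0.2117, 0.0003]
orientation: [[-0.012, 1.0, 0.0], [1.0, 0.012, 0.0], [0.0, 0.0, -1.0]]
force: [-1.6, -0.0, -1.0]
width: 0.001
```

Call:
drive_tool(deltas=[{"delta_pos":[0,7,0],"rotation":[0,0,0],"hand":0},{"delta_pos":[0,7,0],"rotation":[0,0,0],"hand":0},{"delta_pos":[0,7,0],"rotation":[0,0,0],"hand":0},{"delta_pos":[0,7,0],"rotation":[0,0,0],"hand":0},{"delta_pos":[0,5,0],"rotation":[0,0,0],"hand":0}])

```text
t: 14.15
position: [0.603, -0.2114, 0.0004]
orientation: [[-0.012, 1.0, 0.0], [1.0, 0.012, -0.0], [-0.0, 0.0, -1.0]]
force: [-1.3, 0.4, -1.2]
width: -0.006
```

```bash
python3 snap.py 6 scene side; python3 car.py scene6; python3 car.py side6
```

```text
14.15 [ 6.030e-01 -2.114e-01  4.000e-04] [-1.3  0.4 -1.2]
[246 191  35  22 330] 48.9 [549.7 -44.9] [ 37.6 101.4] 88.8
[259 201  35  19 259] 48.7 [ 552.1 -102.3] [102.1  37.2] 2.2
[334 206  17  11  76] 49.2 [ 699.1 -212.6] [31.  34.7] 0.5
[294 213  12  10  67] 48.6 [ 590.2 -158.2] [35.3 25.7] 77.2
[240 178  33  12 191] 46.5 [ 663.  -211.6] [41.  99.3] 88.8
[269 193  39  13 242] 46.8 [ 547.5 -154.7] [101.3  43.7] 4.1
[260 202  41  14 294] 46.7 [546.9 -99.7] [100.7  41.2] 1.0
[251 212  42  15 321] 46.9 [546.7 -42. ] [ 41.8 101.3] 89.4
```

Call:
drive_tool(deltas=[{"delta_pos":[0,5,0],"rotation":[0,0,0],"hand":0},{"delta_pos":[0,5,0],"rotation":[0,0,0],"hand":0},{"delta_pos":[0,4,0],"rotation":[0,0,0],"hand":0},{"delta_pos":[0,2,0],"rotation":[0,0,0],"hand":0},{"delta_pos":[0,0,0],"rotation":[0,0,0],"hand":0}])

```text
t: 14.88
position: [0.6188, -0.2112, 0.0005]
orientation: [[-0.012, 1.0, 0.0], [1.0, 0.012, -0.0], [-0.0, 0.0, -1.0]]
force: [-1.3, -0.4, 1.7]
width: -0.001
```

Call:
drive_tool(deltas=[{"delta_pos":[0,2,0],"rotation":[0,0,0],"hand":0},{"delta_pos":[0,1,0],"rotation":[0,0,0],"hand":0},{"delta_pos":[0,0,0],"rotation":[0,0,0],"hand":0}])

```text
t: 15.25
position: [0.6216, -0.2112, 0.0004]
orientation: [[-0.012, 1.0, 0.0], [1.0, 0.012, -0.0], [-0.0, 0.0, -1.0]]
force: [-4.1, -0.4, 3.0]
width: -0.001
```

Call:
drive_tool(deltas=[{"delta_pos":[0,1,0],"rotation":[0,0,0],"hand":0},{"delta_pos":[0,1,0],"rotation":[0,0,0],"hand":0},{"delta_pos":[0,0,0],"rotation":[0,0,0],"hand":0}])

```text
t: 15.62
position: [0.6231, -0.2111, 0.0004]
orientation: [[-0.012, 1.0, -0.001], [1.0, 0.012, 0.0], [0.0, -0.001, -1.0]]
force: [-6.3, 0.7, 4.4]
width: -0.001
```

The force rises at the expected stop position. I back off, rise and check.

Call:
drive_tool(deltas=[{"delta_pos":[0,-8,0],"rotation":[0,0,0],"hand":0},{"delta_pos":[0,-10,0],"rotation":[0,0,0],"hand":0},{"delta_pos":[0,-5,-40],"rotation":[0,0,0],"hand":0},{"delta_pos":[0,-30,-55],"rotation":[0,0,0],"hand":0},{"delta_pos":[0,-40,-55],"rotation":[0,0,0],"hand":0}])

```text
t: 16.25
position: [0.5335, -0.2122, 0.1472]
orientation: [[-0.013, 1.0, 0.001], [1.0, 0.013, -0.0], [-0.0, 0.001, -1.0]]
force: [0.6, -0.3, 0.3]
width: 0.004
```

Call:
drive_tool(deltas=[{"delta_pos":[0,-30,-40],"rotation":[0,0,0],"hand":0},{"delta_pos":[0,0,0],"rotation":[0,0,0],"hand":0},{"delta_pos":[0,0,0],"rotation":[0,0,0],"hand":0}])

```text
t: 16.62
position: [0.5037, -0.2125, 0.1854]
orientation: [[-0.012, 1.0, 0.001], [1.0, 0.012, -0.0], [-0.0, 0.001, -1.0]]
force: [1.0, 0.4, -0.3]
width: -0.008
```

```bash
python3 snap.py 7 scene side; python3 car.py scene7; python3 car.py side7; python3 - <<'E'
import cv2,numpy as np
a=cv2.imread("pics/scene7.png")[130:350,150:410];b=cv2.imread("pics/side7.png")[140:340,170:430]
f=lambda i:cv2.resize(i,(390,330),interpolation=2)
cv2.imwrite("pics/c7.png",np.hstack([f(a),f(b)]))
E
```

```text
16.625 [ 0.5037 -0.2125  0.1854] [ 1.   0.4 -0.3]
[246 191  35  23 326] 48.7 [549.8 -43.7] [ 39.  102.2] 89.2
[259 201  35  23 338] 48.9 [ 550.4 -102.4] [100.6  38.2] 0.8
[322 203  34  23 341] 48.7 [ 685.  -213.5] [101.1  36.5] 1.0
[271 224  16  13 119] 48.4 [ 518.3 -156.4] [36.7 34.9] 1.2
[234 177  37  12 223] 46.8 [ 680.3 -213.6] [100.7  45.2] 1.6
[269 194  39  13 249] 46.7 [ 547.4 -155.1] [ 41.3 102.3] 89.9
[260 202  41  14 294] 46.7 [ 547.5 -101.9] [ 41.7 100.9] 88.6
[251 212  42  16 324] 47.0 [546.3 -42.9] [ 40.5 100.7] 89.5
```

View pics/c7.png

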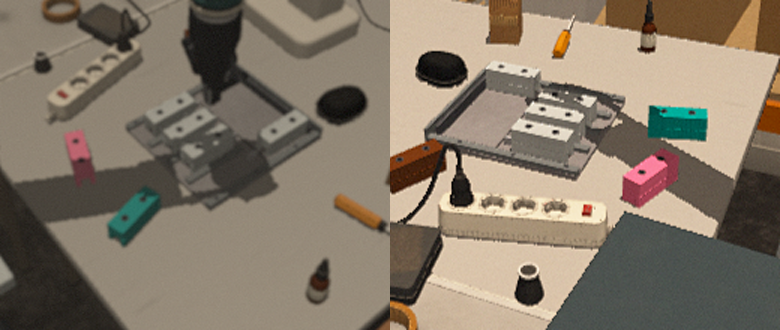

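D sits against the stop at board x ≈ 75–76 mm and square. The others are in their lanes, moved about 12–18 mm, and the bottle and loupe look undisturbed.

```bash
python3 -c "
from cell import robot
print(robot.hand_in())"
```

```text
the job is handed in; nothing more can be done
None
```

The broken carrier is the one in the rightmost lane (y −84 mm), my D. It now lies in the reject bay against the back stop, and the job is handed in at about 17 s. The hand-in reports no verdict.

**Finding it:** I pushed each carrier gently with the shut fingers. The three in the other lanes were caught at the predicted position, at 10 to 11.5 N. The rightmost one slid on with under 5 N, so I pushed it over the key to the stop, where the push reached about 6 N.

**Last checks:**
- **Reject bay:** the two cameras put the broken carrier at board x of about 75 to 76 mm (the side camera corrected for its 3 mm offset), square within about 1.5°.
- **Sound carriers:** all three are flat in their lanes. They moved about 10 to 18 mm, inside the 35 mm limit.
- **Bottle and loupe:** I never went near them, and in the picture they look undisturbed. I did not measure them again.
- **Arm:** it is clear of everything.

**Disagreements:**
- **Finger length:** the shut fingertips end about 27 to 29 mm short of the stated TCP. The three cameras agree, and lowering the TCP to 2 mm below the table met no contact. I set the push heights from the measured tip.
- **Camera offset:** the scene and side cameras differ by about 3 to 5 mm in x.

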